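# Re-peg the stay of the swing-out cup arm

## Robot

A 6-joint arm with a two-finger parallel gripper is mounted at the origin on the work surface. World frame = base frame: x ahead of the robot, y to its left, z up, the work surface at z = 0. Lengths are in m, angles in degrees, forces in N, time in s.
With the tool pointing down it reaches from about 0.25 to 0.725 m from the base axis. Payload 9.7 kg.
Tool frame: the origin (TCP) lies at the very end of the fingers, on their centre line; the grasp point (between the pads) lies 19 mm behind it; x points along the fingers, y is the direction in which the jaws open and shut, and the axes are right-handed (so a half turn about x gives the same grasp; the last joint's range is limited). The gripper opens to 85 mm and grips with 20 to 120 N. Pads are 22 mm wide; open, the fingers measure 114 mm over their backs; the gripper's body (76 mm by 85 mm) begins 54 mm behind the grasp point. The pads swing forward as they close: fully open they stand 13 mm farther back than shut.
Start: joints at [74.771, 4.979, 10.078, 95.1, 0, 90], TCP at [0.144, 0.531, 0.231] pointing down, gripper open.
Joint ranges: [-179.16, 179.16], [-48.56, 103.87], [-65.8, 70.77], [-126.05, 130.52], [-82.76, 87.17], [-180, 180]. Speed limits (degrees/s): [127.2, 127.2, 147.25, 180, 180, 180].

## Interface

Orientations are given as [roll, pitch, yaw] about the fixed x, y, z axes, in that order (R = Rz(yaw) Ry(pitch) Rx(roll)).
In Python, from workcell import get_obs, cams, bot gives the robot as it stands.
- The arm moves only by the tool apply_moves, never from a script. Its argument "rows" is a list that holds one entry, the list of rows, each a list of 7 numbers: the shift along the tool's x, y, z in mm, then the turn, a rotation vector about the tool's x, y, z in rad, then the opening, from 0 (shut) to 1 (fully open). A call has 1 to 20 rows; each row is the pose to reach, as a shift and turn from the pose measured when the call began, along the tool's axes at that moment; what a row does not reach only later rows make up. A row lasts 1/10 s, in which the tool goes at most 50 mm and 8.59 degrees, less where a joint would pass 70% of its speed; a pose out of reach is approached as far as the arm can. A call with a gripper value outside its range is refused whole. The fingers move at their own pace and stop on an object; "newtons" is the grip in N (left out, the last holds). Time passes only in rows, so rows that repeat a pose let the fingers close. It gives the time, the measured TCP pose, the force and the opening at its end, in the units of the state.
- get_obs(): the state, without advancing time (a new reading comes with each control period).
- cams.camera(name): name is "side" or "top"; returns a dict with "pixels" (384x512x3 uint8, red, green, blue), "range_z" (384x512 float32, m along the optical axis (not along the pixel's ray), 0 where there is no reading), "fx", "fy", "cx", "cy" (pixels), "eye" and "attitude" of the camera in the world. Camera axes: x right, y up, looking along -z (the intrinsics and any distortion apply to the point x, -y, -z); pixel columns grow to the right and rows downward; lengths in m; the calibration is good to about 2 mm. A picture is of the moment at which its call begins.
- bot.job_done(): hands the job in, once; it reports no verdict.
Trained networks look in a picture, given as the dict that the camera call returned (one of the last four; its "shot" number tells which), for a name from the list of things; names that differ only in an ending like _2 or _b are one class to them, and where a whole thing is asked for, a point or a joint stands for the part that bears it (a point fixed in the world has none). Each returns a list of dicts, best first, with "confidence" (0 to 1); they miss things now and then, are a little off and sometimes report something else, mostly with a low value. They report only what shows in the picture. A call takes as long as a camera call.
- cams.find_in(label, picture): "at" ([x, y, z] in m, in world coordinates, good to about 4 mm: the middle of the surface that is visible of it).
The state is a dict: "time": time; "q": joint angles; "qd": joint speeds; "joint_efforts": joint torques, N m; "ee_pos": TCP position; "tcp_rot": TCP orientation; "wrist_force": force on the tool from outside, world axes, zero at the start; "torque": the same for the moment, N m; "opening": finger opening in m.
Only numpy, scipy, OpenCV 4.12 (cv2) and the standard library are available. Lean on these libraries where they do the work, as an engineer would, in place of code of your own. Each camera call takes 0.05 s, during which the arm holds its last target.

## Task

The sprung cup arm of the corner dish rack is held part way out by its red-knobbed stay, which sits on the brass pin by the hole nearest the knob. Lift the stay off the pin by its knob, draw the arm all the way out with it and drop the hole nearest the arm over the pin, fully down on its seat, then let go. Feel for the hole with only a light touch, never leaning on the stay while it bears on the pin or its seat, keep hold so that the arm does not spring back, and leave the three mugs hanging and the plate, pot lid and spatula where they are.

Things in the scene. Friction and masses are not known exactly. Their poses are not given: they have to be found in the camera images.
- stay_knob (a point): Centre of the red knob on the free end of the stay: an upright cylinder 18 mm across and 35 mm tall standing on the bar; this point is half-way up, 22.5 mm above the bar's underside. Under and beside the knob the bar is a tongue only 10 mm wide and 5 mm thick, so fingers may reach down past it. 25 mm or more is free around it, and above.
- stay: Aluminium bar 22 mm wide, 5 mm thick, 0.16 kg. Origin: centre of its pivot eye, underside; +x along the bar to the knob (233 mm from the eye), z up. The eye (10.5 mm) sits loosely on an 8 mm capped stud on the cup arm: the bar swings freely and its knob end lifts by up to 55 mm (0.24 rad), but the eye stays on. Four 9 mm holes, 96.9, 127.3, 157.6 and 188 mm from the eye.
- hole_1 (a point): Centre of the stay's hole nearest the arm, on the bar's underside, 96.9 mm from the eye and 136.1 mm from the knob's axis: the hole to be used at the end. 9 mm across.
- hole_4 (a point): Centre of the stay's hole nearest the knob, on the bar's underside, 45 mm from the knob's axis: over the pin at the start.
- pin_bracket: Brass pin on the dish rack's front upright: 8 mm across, 12.5 mm tall, flat on top, on a round seat 24 mm across. Fixed. Origin: foot of the pin, on the seat, where the stay's underside rests when fully down; z up, x into the corner along the bisector of its walls, y left. The rack's wire rail runs from the upright towards y, its top 22 mm below the seat.
- post_axis (a point): Axis of the upright post on which the cup arm turns, at the height of the pin's seat; 150 mm in x and -88 mm in y from the pin in the pin bracket's axes. Fixed.
- stay_pivot (a point): Axis of the stud on the cup arm on which the stay's eye turns, 2.5 mm above the seat level; 160 mm from the post's axis. It moves with the arm.
- cup_arm (a joint): Angle of the cup arm about its post (rad): about 0 as found, growing as it swings out (clockwise from above, towards the pin side); about 0.61 with hole_1 on the pin. A spring folds it back with about 0.42 N m at 0 and 0.63 N m at 0.61 (roughly 3 to 4 N along the stay); stops at -0.18 and 0.82. A push at the knob bears on the pin about 2.4 times as hard once hole_1 is there.
- mug_yellow_centre (a point): Middle of the yellow plastic mug (68 mm across, 78 mm tall), hanging by its handle from one of the three hooks under the cup arm, in any order; about 108 mm below the pin's seat level while it hangs.
- mug_blue_centre (a point): Middle of the blue plastic mug (68 mm across, 78 mm tall), hanging by its handle from one of the three hooks under the cup arm, in any order; about 108 mm below the pin's seat level while it hangs.
- mug_green_centre (a point): Middle of the green plastic mug (68 mm across, 78 mm tall), hanging by its handle from one of the three hooks under the cup arm, in any order; about 108 mm below the pin's seat level while it hangs.
- plate_centre (a point): Middle of the white plate (150 mm across) standing in the rack, top about 50 mm below the seat level. Leave it.
- lid_centre (a point): Middle of the steel pot lid (124 mm across, 32 mm tall with its black knob), lying on the plank under the mugs. Leave it.
- spatula_centre (a point): Middle of the silicone spatula (250 mm long) lying along the front of the plank. Leave it.

How it is judged:
By the outcome, as a careful person would: the job done as asked, in the order asked, and still so for the second after the job is handed in, with the robot touching nothing.
It also fails if it takes over 64 s, if anything falls off the work surface, if the arm or the gripper's body presses on something with over 40 N, if the wrist force passes 120 N, or if a joint passes its speed limit or range.

## Working session

There is one attempt and no reset: what is moved stays moved. The work goes in short steps, Python scripts to look and compute and a tool call to move; the robot and the scene stay as the last step left them, time stands still between calls to the robot, and variables do not carry over. Pictures are saved under pics/ and viewed, and the job is handed in when it is done.

Besides the shell and the picture viewer there is one more tool, called after "Request:" in YAML: its name, and indented under it one key for each argument. apply_moves: Moves the arm, as the interface text tells. Its arguments: {"type":"object","properties":{"rows":{"type":"array"},"newtons":{"type":"number"}},"required":["rows"]}

```bash
ls; mkdir -p pics
python3 - <<'E'
from workcell import get_obs,cams,bot
import cv2
print(get_obs())
for n in("side","top"):
    c=cams.camera(n); print(n,c["fx"],c["fy"],c["cx"],c["cy"],c["eye"],c["attitude"],[k for k in c])
    cv2.imwrite(f"pics/{n}0.png",cv2.cvtColor(c["pixels"],cv2.COLOR_RGB2BGR))
    for l in["stay_knob","stay","hole_1","hole_4","pin_bracket","stay_pivot","cup_arm","mug_yellow_centre","mug_blue_centre","mug_green_centre"]:
        print(l,[(d["at"],d["confidence"]) for d in cams.find_in(l,c)[:2]])
E
```

```text
pics
{'time': 0.0, 'q': array([ 7.47720343e+01,  5.01279973e+00,  1.00346815e+01,  9.50991951e+01,
       -1.01636178e-03,  9.00005131e+01]), 'qd': array([ 0.04420892,  0.04078029,  0.03067664,  0.04937634,  0.06331686,
       -0.04369573]), 'joint_efforts': array([ 9.78157404e-04, -5.20388567e+01,  4.64802682e+01,  1.62617338e-02,
        8.89559283e-05,  1.52024313e-05]), 'ee_pos': array([0.14440934, 0.53047191, 0.23056879]), 'tcp_rot': array([ -89.24632048,   89.92267993, -104.47479859]), 'wrist_force': array([ 0.39095902, -0.38294219,  0.43847563]), 'torque': array([-0.01802724,  0.03401851,  0.0524365 ]), 'opening': 0.08506317037376337}
side 440.4133740552512 440.4133740552512 258.8975120330028 192.88658917627754 [0.12312031 0.47592985 0.85798062] [  45.9487938    -0.98978396 -133.82456468] ['pixels', 'range_z', 'fx', 'fy', 'cx', 'cy', 'eye', 'attitude', 'shot']
stay_knob [([0.5135, 0.0539, 0.2644], 0.95)]
stay [([0.5096, 0.0501, 0.2597], 0.76), ([0.4817, -0.0206, 0.0672], 0.62)]
hole_1 [([0.5136, 0.0575, 0.2632], 0.76)]
hole_4 [([0.5136, 0.0575, 0.2632], 0.76)]
pin_bracket [([0
[... 332 characters left out ...]
9522 192.03724129699577 [0.52740744 0.01945142 1.06731309] [  3.35454866  -1.81077024 -89.74836098] ['pixels', 'range_z', 'fx', 'fy', 'cx', 'cy', 'eye', 'attitude', 'shot']
stay_knob [([0.5209, 0.0302, 0.2586], 0.94)]
stay [([0.517, 0.0284, 0.2597], 0.57)]
hole_1 [([0.5176, 0.0322, 0.2576], 0.75)]
hole_4 [([0.5176, 0.0322, 0.2576], 0.75)]
pin_bracket [([0.6102, -0.0297, 0.1713], 0.42)]
stay_pivot [([0.5771, -0.0524, 0.2496], 0.89), ([0.606, -0.03, 0.1735], 0.74)]
cup_arm [([0.577, -0.045, 0.2435], 0.55)]
mug_yellow_centre [([0.5581, -0.0948, 0.172], 0.96)]
mug_blue_centre [([0.5102, -0.1484, 0.1671], 0.67), ([0.5209, 0.0326, 0.264], 0.38)]
mug_green_centre [([0.6062, -0.0306, 0.1727], 0.84)]
```

View pics/side0.png

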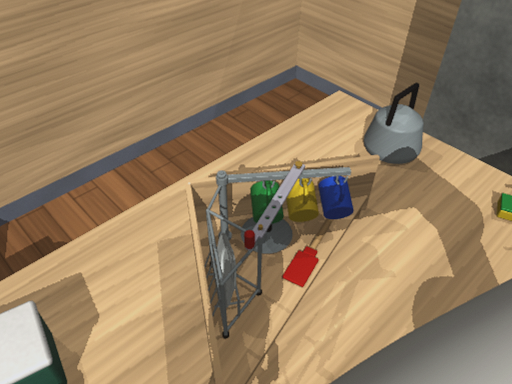

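View pics/top0.png

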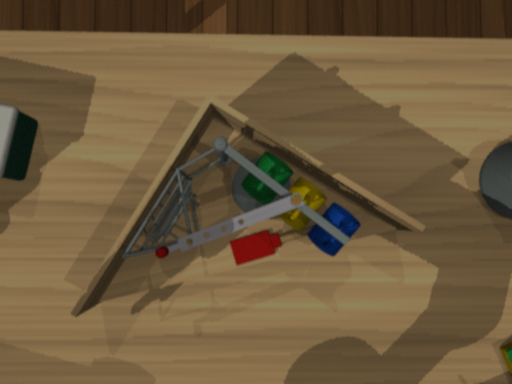

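```bash
cat > h.py <<'E'
import numpy as np,cv2
from scipy.spatial.transform import Rotation as Ro
def pose(c): return Ro.from_euler('xyz',c["attitude"],degrees=True).as_matrix(),np.array(c["eye"])
def unproj(c,u,v,d=None):
    R,e=pose(c)
    if d is None: d=c["range_z"][int(round(v)),int(round(u))]
    p=np.array([(u-c["cx"])/c["fx"]*d,-(v-c["cy"])/c["fy"]*d,-d]); return R@p+e
def cloud(c):
    R,e=pose(c); v,u=np.indices(c["range_z"].shape); d=c["range_z"]
    P=np.stack([(u-c["cx"])/c["fx"]*d,-(v-c["cy"])/c["fy"]*d,-d],-1); return P@R.T+e
def proj(c,p):
    R,e=pose(c); q=(np.array(p)-e)@R; return np.stack([c["cx"]+c["fx"]*q[...,0]/-q[...,2],c["cy"]-c["fy"]*q[...,1]/-q[...,2]],-1)
def plane_z(c,u,v,z):
    R,e=pose(c); r=R@np.array([(u-c["cx"])/c["fx"],-(v-c["cy"])/c["fy"],-1]); return e+r*(z-e[2])/r[2]
def red(c):
    h=cv2.cvtColor(c["pixels"],cv2.COLOR_RGB2HSV); return ((h[...,0]<8)|(h[...,0]>172))&(h[...,1]>150)&(h[...,2]>60)&(c["range_z"]>0)
E
python3 - <<'E'
from h import *
from workcell import get_obs,cams
import pickle
cs={}
for n in("side","top"):
    c=cams.camera(n); cs[n]=c
    P=cloud(c); m=red(c)
    k,l,st,ce=cv2.connectedComponentsWithStats(m.astype(np.uint8))
    for i in range(1,k):
        if st[i][4]>10:
            q=P[l==i]; print(n,st[i],ce[i],q.min(0).round(4),q.max(0).round(4),np.median(q,0).round(4))
    print(cams.find_in("stay_knob",c)[:1])
    x=c["pixels"]; 
    crop=x[140:350,180:400] if n=="side" else x[90:330,60:430]
    cv2.imwrite(f"pics/{n}_z.png",cv2.cvtColor(cv2.resize(crop,None,fx=2.1 if n=="top" else 2.8,fy=2.1 if n=="top" else 2.8,interpolation=cv2.INTER_CUBIC),cv2.COLOR_RGB2BGR))
pickle.dump(cs,open("c0.pkl","wb"))
for w,p in(("side",(0.5135,0.0539,0.2644)),("top",(0.5209,0.0302,0.2586))):
    print(w,proj(cs["side"],p),proj(cs["top"],p))
E
```

```text
side [245 230   9  19 153] [249.00653595 239.0130719 ] [0.468  0.1391 0.2659] [0.482  0.1554 0.2991] [0.4725 0.1496 0.2884]
side [282 246  36  41 831] [301.14320096 266.38868833] [ 0.4376 -0.0645  0.0562] [0.5067 0.0406 0.072 ] [ 0.4732 -0.0069  0.0662]
[{'at': [0.5114, 0.0515, 0.2662], 'confidence': 0.61}]
top [ 230  230   52   35 1107] [254.76693767 246.22944896] [ 0.4376 -0.0676  0.0512] [0.5076 0.0382 0.0715] [ 0.4749 -0.0134  0.064 ]
top [155 247  11  11  89] [160.46067416 252.38202247] [0.4688 0.1361 0.2818] [0.4842 0.1522 0.2981] [0.477  0.1435 0.2947]
[{'at': [0.5222, 0.0292, 0.2577], 'confidence': 0.68}]
side [271.64858257 207.80225912] [218.27078091 228.72803669]
top [277.53533042 201.82280774] [232.70501761 224.27128824]
```

View pics/side_z.png

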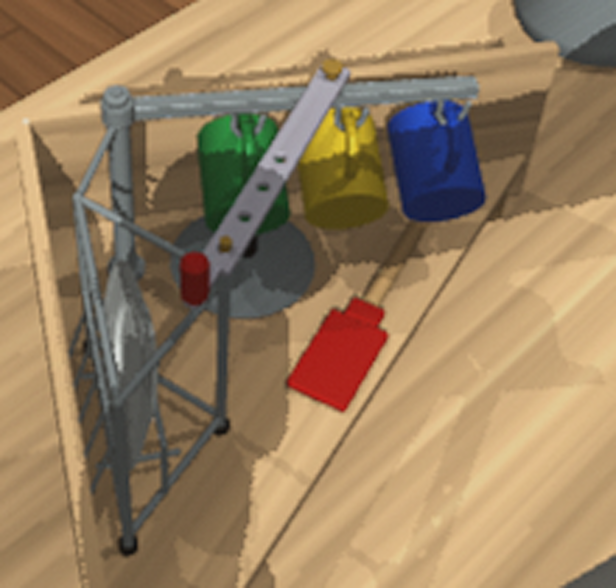

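View pics/top_z.png

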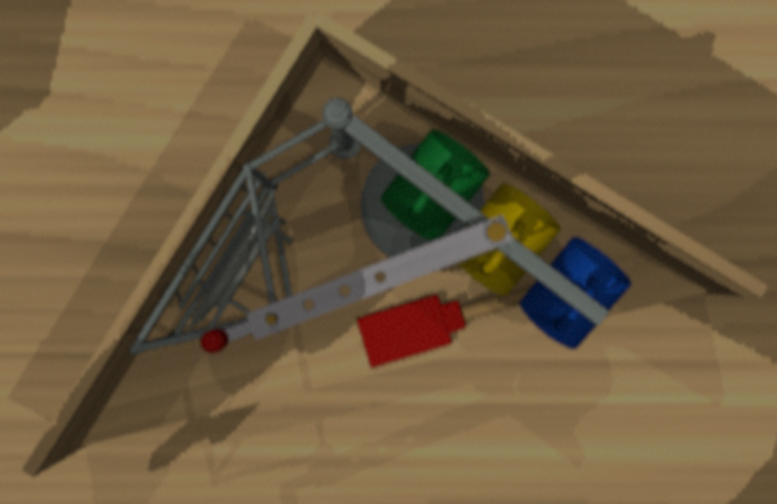

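Run:
```python
from h import *
import pickle
from scipy.optimize import least_squares
cs=pickle.load(open("c0.pkl","rb"))
S=lambda U,V:(180+(U+.5)/2.8-.5,140+(V+.5)/2.8-.5)
T=lambda U,V:(60+(U+.5)/2.1-.5,90+(V+.5)/2.1-.5)
obs=[("side",188,12.5,S(225,242)),("side",157.6,3,S(245,216)),("side",127.3,3,S(263,186)),("side",96.9,3,S(280,158)),("side",233,40,S(194,260)),("side",233,5,S(194,300)),
("top",188,12.5,T(272,319)),("top",157.6,3,T(309,305)),("top",127.3,3,T(344,291)),("top",96.9,3,T(380,277)),("top",233,40,T(214,340))]
def res(p,full=False):
    x,y,z,a=p; r=[]
    for n,d,h,uv in obs:
        q=proj(cs[n],[x+d/1e3*np.cos(a),y+d/1e3*np.sin(a),z+h/1e3]); r+=list(q-np.array(uv))
    return np.array(r)
s=least_squares(res,[.58,-.05,.25,2.0],loss='soft_l1'); p=s.x; print(p,np.degrees(p[3])); print(res(p).reshape(-1,2).round(1))
d=np.array([np.cos(p[3]),np.sin(p[3])]); e=p[:2]
for n,k in(("knob",.233),("pin",.188),("h1",.0969)): print(n,(e+k*d).round(4))
pin=e+.188*d
# bracket yaw: |pivot-post|=.16
from scipy.optimize import brentq
for yaw in np.radians(np.arange(-20,41,2)):
    R=np.array([[np.cos(yaw),-np.sin(yaw)],[np.sin(yaw),np.cos(yaw)]]); po=pin+R@[.15,-.088]
    print(round(np.degrees(yaw)),po.round(4),np.linalg.norm(e-po).round(4))
for n in cs:
    for uv in ([S(333,67),S(118,97)] if n=="side" else [T(497,231),T(339,111)]): print(n,uv,unproj(cs[n],*uv).round(4))
```

```text
[ 0.56067654 -0.07355029  0.25599718  1.93631351] 110.94259222117147
[[ 0.6 -0.8]
 [ 0.3  0.8]
 [ 0.5  1. ]
 [ 0.8  0.9]
 [ 0.6 -0.2]
 [ 0.6 -1.2]
 [-0.6 -0.7]
 [-0.4 -0.8]
 [ 0.  -0.6]
 [-0.  -0.4]
 [-1.7  0.2]]
knob [0.4774 0.1441]
pin [0.4935 0.102 ]
h1 [0.526  0.0169]
-20 [ 0.6043 -0.032 ] 0.0603
-18 [ 0.6089 -0.028 ] 0.0664
-16 [ 0.6134 -0.0239] 0.0724
-14 [ 0.6177 -0.0196] 0.0785
-12 [ 0.6219 -0.0152] 0.0846
-10 [ 0.6259 -0.0107] 0.0906
-8 [ 0.6298 -0.006 ] 0.0966
-6 [ 0.6335 -0.0012] 0.1026
-4 [0.637  0.0038] 0.1086
-2 [0.6403 0.0088] 0.1146
0 [0.6435 0.014 ] 0.1205
2 [0.6465 0.0193] 0.1264
4 [0.6493 0.0247] 0.1323
6 [0.6519 0.0302] 0.1381
8 [0.6543 0.0358] 0.1439
10 [0.6565 0.0414] 0.1497
12 [0.6585 0.0471] 0.1554
14 [0.6603 0.0529] 0.161
16 [0.6619 0.0588] 0.1666
18 [0.6633 0.0647] 0.1722
20 [0.6645 0.0706] 0.1777
22 [0.6655 0.0766] 0.1832
24 [0.6663 0.0826] 0.1886
26 [0.6669 0.0887] 0.1939
28 [0.6672 0.0948] 0.1992
30 [0.6674 0.1008] 0.2044
32 [0.6673 0.1069] 0.2096
34 [0.667 0.113] 0.2147
36 [0.6666 0.119 ] 0.2197
38 [0.6659 0.125 ] 0.2247
40 [0.665 0.131] 0.2296
side (298.6071428571429, 163.60714285714286) [ 0.5592 -0.0698  0.2733]
side (221.82142857142858, 174.32142857142858) [0.6542 0.0569 0.2581]
top (296.4047619047619, 199.73809523809524) [ 0.562  -0.075   0.2698]
top (221.16666666666666, 142.5952380952381) [0.658  0.0506 0.2578]
```

```bash
cat >> h.py <<'E'
PIN=np.array([.4935,.1020,.256]); YAW=np.radians(13.6)
POST=PIN[:2]+np.array([[np.cos(YAW),-np.sin(YAW)],[np.sin(YAW),np.cos(YAW)]])@[.15,-.088]
def eye_for(dist,pin=PIN[:2],post=POST,rr=.16):
    # eye at dist from pin and rr from post
    v=post-pin; D=np.linalg.norm(v); a=(dist**2-rr**2+D**2)/(2*D); h=np.sqrt(dist**2-a*a); n=np.array([-v[1],v[0]])/D
    c=[pin+a*v/D+s*h*n for s in(1,-1)]; return min(c,key=lambda e:e[1])   # right-hand side
def target(dist,lift,pin=PIN,post=POST,off=(0,0)):
    """TCP pos and R: eye at dist from pin, bar pointing over pin, knob end lifted"""
    e=eye_for(dist,pin[:2],post); d=(pin[:2]-e)/np.linalg.norm(pin[:2]-e); return barpose(e,d,lift,pin[2],off)
def barpose(e,d,lift,z,gz=.0225-.019):
    f=np.arcsin(lift/.233); b=np.array([*(d*np.cos(f)),np.sin(f)]); t=np.array([-d[1],d[0],0.]); up=np.cross(b,t)
    p=np.array([*e,z])+.233*b+gz*up
    R=np.stack([-up,t,np.cross(-up,t)],1); return p,R
def rows(obs,p,R,grip=None):
    R0=Ro.from_euler('xyz',obs["tcp_rot"],degrees=True).as_matrix()
    return np.r_[R0.T@(np.array(p)-obs["ee_pos"])*1e3,Ro.from_matrix(R0.T@R).as_rotvec()]
E
python3 - <<'E'
from h import *
import pickle
from workcell import get_obs
o=get_obs(); R0=Ro.from_euler('xyz',o["tcp_rot"],degrees=True).as_matrix(); print(R0.round(3))
print(POST)
for dist in(.188,.15,.12,.0969):
    e=eye_for(dist); d=(PIN[:2]-e)/dist; print(dist,e.round(4),np.degrees(np.arctan2(d[1],d[0])).round(2),"knob",(e+.233*d).round(4))
cs=pickle.load(open("c0.pkl","rb"))
for n in cs:
    P=cloud(cs[n]).reshape(-1,3)
    for q in([.477,.144],[.44,.23]):
        for r in(.06,.09):
            m=(np.hypot(*(P[:,:2]-q).T)<r)&(P[:,2]>.2)
            print(n,q,r,m.sum(),P[m][:,2].max() if m.any() else None)
    m=(P[:,2]>.1)&(P[:,1]>.1)&(P[:,1]<.4)&(P[:,0]>.3)&(P[:,0]<.7); print("y>.1 zmax by y:",[(y,P[m&(abs(P[:,1]-y)<.02)][:,2].max().round(3) if (m&(abs(P[:,1]-y)<.02)).any() else None) for y in(.12,.16,.2,.24,.28,.32)])
e=eye_for(.188); d=(PIN[:2]-e)/.188
e=PIN[:2]-.1880*d
p,R=barpose(e,d,0,PIN[2]); 
for dz in(.07,0): print(p+[0,0,dz],rows(o,p+[0,0,dz],R).round(3), rows(o,p+[0,0,dz],R@np.diag([1,-1,-1])).round(3))
E
```

```text
[[ 0.     0.263  0.965]
 [ 0.     0.965 -0.263]
 [-1.     0.     0.   ]]
[0.65998666 0.05173875]
0.188 [ 0.5606 -0.0736] 110.9 knob [0.4774 0.144 ]
0.15 [ 0.5312 -0.0432] 104.55 knob [0.4726 0.1823]
0.12 [ 0.5151 -0.016 ] 100.35 knob [0.4732 0.2132]
0.0969 [0.5067 0.006 ] 97.81 knob [0.475  0.2368]
side [0.477, 0.144] 0.06 687 0.29913716579493344
side [0.477, 0.144] 0.09 1132 0.29913716579493344
side [0.44, 0.23] 0.06 176 0.238280446062062
side [0.44, 0.23] 0.09 412 0.29903135460450503
y>.1 zmax by y: [(0.12, np.float64(0.297)), (0.16, np.float64(0.299)), (0.2, np.float64(0.238)), (0.24, np.float64(0.238)), (0.28, np.float64(0.186)), (0.32, np.float64(0.186))]
top [0.477, 0.144] 0.06 741 0.2980681195116278
top [0.477, 0.144] 0.09 1232 0.2980681195116278
top [0.44, 0.23] 0.06 141 0.23700203533538455
top [0.44, 0.23] 0.09 273 0.29725327580000294
y>.1 zmax by y: [(0.12, np.float64(0.297)), (0.16, np.float64(0.298)), (0.2, np.float64(0.237)), (0.24, np.float64(0.184)), (0.28, np.float64(0.186)), (0.32, np.float64(0.184))]
[0.47744537 0.14403866 0.3295    ] [ -98.209 -285.604  422.853   -2.201    0.      -0.   ] [ -98.209 -285.604  422.853    0.94    -0.      -0.   ]
[0.47744537 0.14403866 0.2595    ] [ -28.209 -285.608  422.853   -2.201    0.      -0.   ] [ -28.209 -285.608  422.853    0.94    -0.      -0.   ]
```

Request:
apply_moves:
  rows:
    - [[-50,0,0,0,0,0,0.4],[-98,-30,45,0.1,0,0,0.4],[-98,-60,90,0.2,0,0,0.4],[-98,-90,135,0.3,0,0,0.4],[-98,-120,180,0.4,0,0,0.4],[-98,-150,225,0.5,0,0,0.4],[-98,-180,270,0.6,0,0,0.4],[-98,-210,312,0.7,0,0,0.4],[-98,-240,355,0.8,0,0,0.4],[-98,-265,392,0.9,0,0,0.4],[-98,-285.6,422.9,0.94,0,0,0.4],[-98,-285.6,422.9,0.94,0,0,0.4],[-98,-285.6,422.9,0.94,0,0,0.4],[-98,-285.6,422.9,0.94,0,0,0.4],[-98,-285.6,422.9,0.94,0,0,0.4]]
  newtons: 25

```text
time: 2.8
ee_pos: [0.477, 0.1447, 0.3295]
tcp_rot: [144.7, 90.0, 75.6]
wrist_force: [-0.3, 0.2, -0.1]
opening: 0.0342
```

Run:
```python
from h import *
from workcell import get_obs,cams
o=get_obs(); print(o)
e=eye_for(.188); d=(PIN[:2]-e)/.188
p,R=barpose(e,d,0,PIN[2]); print(rows(o,p,R@np.diag([1,-1,-1])).round(4))
for n in("side","top"):
    c=cams.camera(n); x=c["pixels"]; crop=x[140:320,180:340] if n=="side" else x[150:330,90:270]
    cv2.imwrite(f"pics/{n}1.png",cv2.cvtColor(cv2.resize(crop,None,fx=3,fy=3,interpolation=cv2.INTER_CUBIC),cv2.COLOR_RGB2BGR))
```

```text
{'time': 2.8, 'q': array([1.68654152e+01, 1.37100936e+00, 1.74991832e+01, 1.06120922e+02,
       1.19596343e-02, 8.59058549e+01]), 'qd': array([ 0.69258038, -0.27178623, -0.09102853, -0.03377408, -0.0323833 ,
       -0.14541918]), 'joint_efforts': array([-9.21894070e-01, -4.51255381e+01,  4.41366792e+01, -4.03750269e-02,
       -2.56457966e-02, -1.04618877e-03]), 'ee_pos': array([0.47700256, 0.14467217, 0.32947487]), 'tcp_rot': array([144.67438495,  89.98601343,  75.63394601]), 'wrist_force': array([-0.33820434,  0.23748874, -0.06551554]), 'torque': array([ 0.01362515, -0.03486245, -0.01730849]), 'opening': 0.0341618047767736}
[ 6.99747e+01  1.77000e-01  7.63900e-01  1.00000e-03 -2.00000e-04
 -1.00000e-04]
```

View pics/side1.png

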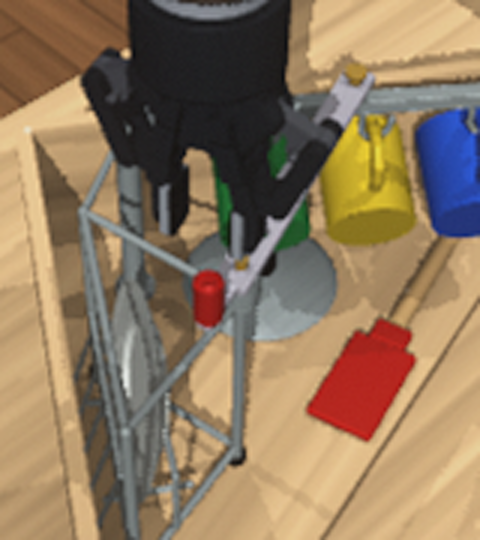

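View pics/top1.png

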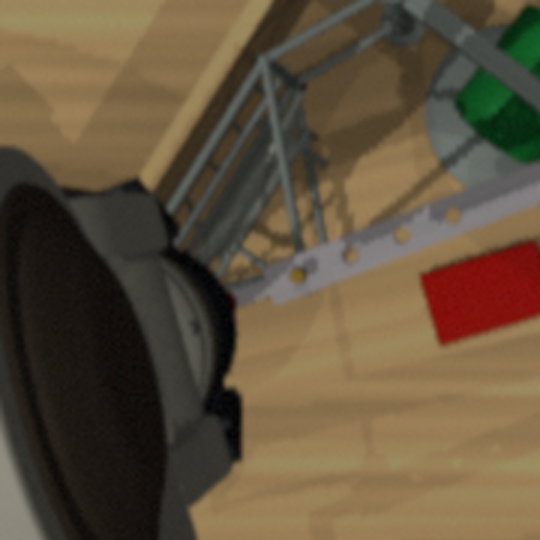

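Request:
apply_moves:
  rows:
    - [[15,0,0.8,0,0,0,0.4],[28,0.2,0.8,0,0,0,0.4],[36,0.2,0.8,0,0,0,0.4],[44,0.2,0.8,0,0,0,0.4],[44,0.2,0.8,0,0,0,0.4]]

```text
time: 3.4
ee_pos: [0.477, 0.1445, 0.2848]
tcp_rot: [-104.5, 90.0, -173.4]
wrist_force: [0.0, -0.7, 0.4]
opening: 0.034
```

Run:
```python
from h import *
from workcell import get_obs,cams
o=get_obs(); print(o["ee_pos"],o["wrist_force"])
for n in("side",):
    c=cams.camera(n); x=c["pixels"]; crop=x[180:280,200:320]
    print(proj(c,[o["ee_pos"],[.4774,.144,.2785]]))
    cv2.imwrite(f"pics/{n}2.png",cv2.cvtColor(cv2.resize(crop,None,fx=5,fy=5,interpolation=cv2.INTER_CUBIC),cv2.COLOR_RGB2BGR))
```

```text
[0.47698381 0.14450123 0.28484028] [ 0.00792683 -0.74608139  0.3801112 ]
[[249.56820818 236.94578102]
 [249.60754622 239.06641849]]
```

View pics/side2.png

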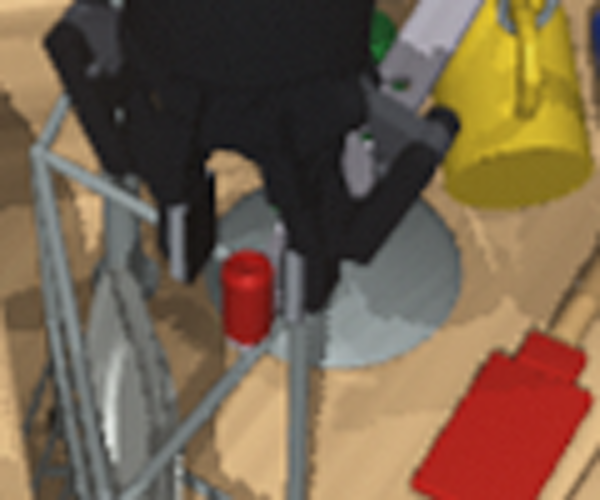

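Request:
apply_moves:
  rows:
    - [[12,0,0.6,0,0,0,0.4],[22,0,0.6,0,0,0,0.4],[24,0,0.6,0,0,0,0.4],[24,0,0.6,0,0,0,0.4],[24,0,0.6,0,0,0,0.3],[24,0,0.6,0,0,0,0.25]]
  newtons: 20

```text
time: 4.05
ee_pos: [0.4775, 0.1439, 0.262]
tcp_rot: [95.5, 90.0, 26.6]
wrist_force: [-0.1, 0.5, -0.1]
opening: 0.0217
```

Request:
apply_moves:
  rows:
    - [[0,0,0,0,0,0,0.2],[0,0,0,0,0,0,0.18],[0,0,0,0,0,0,0.1],[0,0,0,0,0,0,0.0],[0,0,0,0,0,0,0.0]]
  newtons: 20

```text
time: 4.55
ee_pos: [0.4774, 0.1439, 0.2621]
tcp_rot: [94.9, 90.0, 25.9]
wrist_force: [-2.4, 0.5, 0.8]
opening: 0.0173
```

Run:
```python
from h import *
from workcell import get_obs,cams
o=get_obs(); print(o)
for n in("side",):
    c=cams.camera(n); x=c["pixels"]; crop=x[180:280,200:320]
    cv2.imwrite(f"pics/{n}3.png",cv2.cvtColor(cv2.resize(crop,None,fx=5,fy=5,interpolation=cv2.INTER_CUBIC),cv2.COLOR_RGB2BGR))
```

```text
{'time': 4.55, 'q': array([ 1.67678077e+01, -1.32481507e+00,  7.07057161e+00,  9.83505216e+01,
        7.24784557e-03,  8.57381340e+01]), 'qd': array([-0.02441805, -0.03770529, -0.00600625,  0.04435007,  0.01550786,
        0.05312691]), 'joint_efforts': array([ 8.15536687e-02, -4.36103833e+01,  4.61483896e+01, -1.09854709e+00,
        4.49845463e-02, -9.55879877e-04]), 'ee_pos': array([0.47738346, 0.14387559, 0.26214754]), 'tcp_rot': array([94.91484444, 89.95455325, 25.94452103]), 'wrist_force': array([-2.37559492,  0.49570114,  0.81930133]), 'torque': array([-0.17599368,  0.50511995,  0.03770111]), 'opening': 0.017302672175598124}
```

View pics/side3.png

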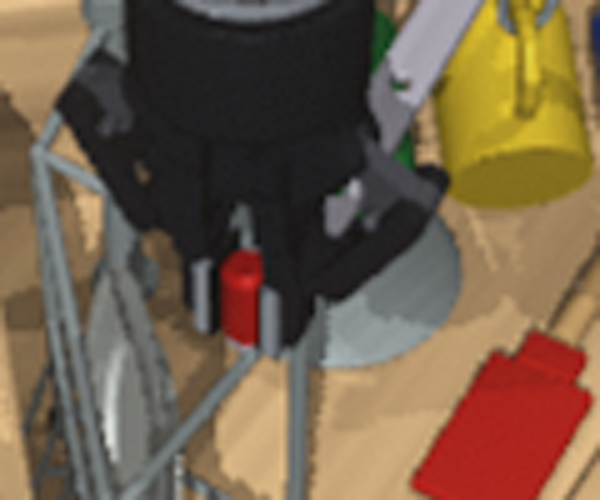

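```bash
cat >> h.py <<'E'
def bar(e,d,lift):  # pose of bar frame, eye at e level PIN z
    f=np.arcsin(lift/.233); b=np.array([*(d*np.cos(f)),np.sin(f)]); t=np.array([-d[1],d[0],0.])
    T=np.eye(4); T[:3,:3]=np.stack([b,t,np.cross(b,t)],1); T[:3,3]=[*e,PIN[2]]; return T
def toolT(p,r):
    T=np.eye(4); T[:3,:3]=Ro.from_euler('xyz',r,degrees=True).as_matrix(); T[:3,3]=p; return T
d0=np.array([np.cos(np.radians(110.92)),np.sin(np.radians(110.92))])
E0=PIN[:2]-.188*d0              # bar eye at the start (visual fit)
PINT=PIN[:2]+.0005*d0           # true pin
STUD0=E0-.00125*d0
# place post: keep yaw such that |stud-post|=.16
from scipy.optimize import brentq
def _post(y): return PINT+np.array([[np.cos(y),-np.sin(y)],[np.sin(y),np.cos(y)]])@[.15,-.088]
YAWT=brentq(lambda y:np.linalg.norm(_post(y)-STUD0)-.16,0,.5); POSTT=_post(YAWT)
T0=toolT([0.47738346,0.14387559,0.26214754],[94.91484444,89.95455325,25.94452103])
B0=bar(E0,d0,0)
def tool_for(along,lift,lat=0.):
    """bar pose so that the point 'along' (m from eye, horizontally projected by tilt) is over the pin; lat: knob lateral offset (+ = left of bar)"""
    f=np.arcsin(lift/.233); s=along*np.cos(f)+.00125
    st=eye_for(s,PINT,POSTT); d=(PINT-st)/s; e=st+.00125*d
    if lat: 
        a=lat/.233; d=np.array([d[0]*np.cos(a)-d[1]*np.sin(a),d[1]*np.cos(a)+d[0]*np.sin(a)]); e=st+.00125*d
    return bar(e,d,lift)@np.linalg.inv(B0)@T0
def rowT(T,o):
    D=np.linalg.inv(toolT(o["ee_pos"],o["tcp_rot"]))@T; return np.r_[D[:3,3]*1e3,Ro.from_matrix(D[:3,:3]).as_rotvec()]
E
python3 - <<'E'
from h import *
from workcell import get_obs
o=get_obs(); print(np.degrees(YAWT),POSTT)
for a,l in((.1885,0),(.188,0),(.188,.004),(.188,.008),(.188,.012),(.188,.016),(.188,.020),(.188,.024)): print(a,l,rowT(tool_for(a,l),o).round(4).tolist())
E
```

```text
13.300461148042503 [0.65954309 0.0513361 ]
0.1885 0 [-0.0196, -0.0096, -0.0041, -0.0, 0.0, 0.0]
0.188 0 [-0.0196, 0.0626, -0.5041, 0.0016, 0.0, 0.0]
0.188 0.004 [-4.0164, 0.0692, -0.3921, 0.0017, 0.0172, 0.0001]
0.188 0.008 [-8.0115, 0.0837, -0.2668, 0.0019, 0.0344, 0.0001]
0.188 0.012 [-12.0047, 0.1058, -0.1283, 0.0024, 0.0516, 0.0002]
0.188 0.016 [-15.9961, 0.1355, 0.0235, 0.003, 0.0687, 0.0002]
0.188 0.02 [-19.9856, 0.1728, 0.1886, 0.0038, 0.086, 0.0003]
0.188 0.024 [-23.9734, 0.2175, 0.3672, 0.0048, 0.1032, 0.0005]
```

Request:
apply_moves:
  rows:
    - [[0,0,-0.5,0,0,0,0],[-2,0,-0.5,0,0.008,0,0],[-4,0,-0.4,0,0.017,0,0],[-6,0,-0.3,0,0.026,0,0],[-8,0.1,-0.3,0,0.034,0,0],[-10,0.1,-0.2,0,0.043,0,0],[-12,0.1,-0.1,0,0.052,0,0],[-16,0.1,0,0.003,0.069,0,0],[-20,0.2,0.2,0.004,0.086,0,0],[-24,0.2,0.4,0.005,0.103,0,0],[-24,0.2,0.4,0.005,0.103,0,0]]
  newtons: 35

```text
time: 5.7
ee_pos: [0.478, 0.1433, 0.2868]
tcp_rot: [179.2, 84.0, 109.9]
wrist_force: [1.5, -2.5, -1.2]
opening: 0.0171
```

Run:
```python
from h import *
from workcell import get_obs,cams
o=get_obs(); print(o["time"],o["wrist_force"],o["torque"],o["opening"])
print(rowT(tool_for(.188,.024),o).round(4))
for n in("side",):
    c=cams.camera(n); x=c["pixels"]; crop=x[150:270,200:330]
    cv2.imwrite(f"pics/{n}4.png",cv2.cvtColor(cv2.resize(crop,None,fx=4.8,fy=4.8,interpolation=cv2.INTER_CUBIC),cv2.COLOR_RGB2BGR))
L=np.linspace(.188,.0969,21)[1:]; 
for i,a in enumerate(L): print(rowT(tool_for(a,.024+.018*min(1,(i+1)/15)),o).round(3).tolist())
```

```text
5.7 [ 1.51424975 -2.47525534 -1.1877921 ] [-0.66941452 -0.27765879  0.02091098] 0.017128252863547203
[ 7.007e-01 -2.150e-01 -3.122e-01 -7.000e-04 -6.000e-04 -5.000e-04]
[-0.025, 0.494, -4.88, 0.014, 0.005, 0.001]
[-0.752, 1.318, -9.429, 0.028, 0.01, 0.003]
[-1.48, 2.252, -13.958, 0.042, 0.015, 0.004]
[-2.211, 3.294, -18.464, 0.055, 0.02, 0.006]
[-2.944, 4.438, -22.945, 0.069, 0.025, 0.008]
[-3.68, 5.68, -27.4, 0.082, 0.03, 0.009]
[-4.418, 7.015, -31.827, 0.094, 0.036, 0.011]
[-5.159, 8.439, -36.224, 0.107, 0.041, 0.013]
[-5.902, 9.946, -40.591, 0.119, 0.046, 0.015]
[-6.649, 11.531, -44.927, 0.131, 0.051, 0.017]
[-7.399, 13.188, -49.23, 0.142, 0.056, 0.019]
[-8.152, 14.91, -53.502, 0.153, 0.061, 0.021]
[-8.908, 16.691, -57.741, 0.164, 0.067, 0.022]
[-9.667, 18.523, -61.949, 0.175, 0.072, 0.024]
[-10.429, 20.398, -66.126, 0.185, 0.077, 0.026]
[-9.992, 22.307, -70.296, 0.194, 0.077, 0.028]
[-9.556, 24.246, -74.45, 0.203, 0.077, 0.029]
[-9.122, 26.204, -78.591, 0.212, 0.077, 0.03]
[-8.688, 28.167, -82.722, 0.22, 0.077, 0.031]
[-8.255, 30.121, -86.847, 0.227, 0.077, 0.032]
```

View pics/side4.png

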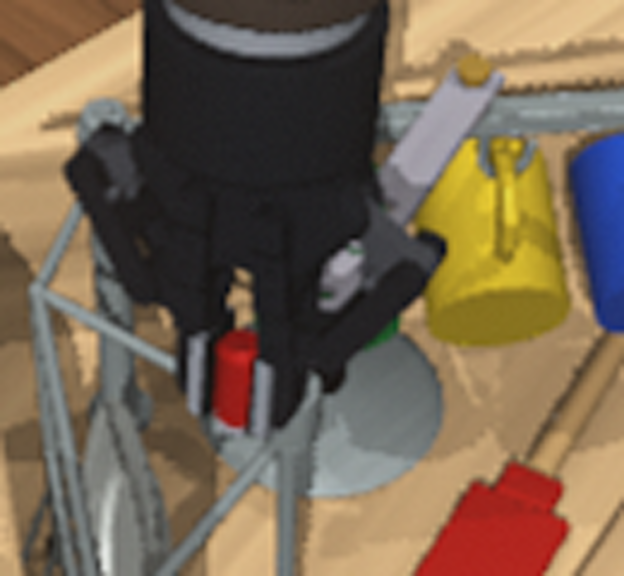

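Request:
apply_moves:
  rows:
    - [[0,0.5,-4.9,0.014,0.005,0.001,0],[-0.8,1.3,-9.4,0.028,0.01,0.003,0],[-1.5,2.3,-14,0.042,0.015,0.004,0],[-2.2,3.3,-18.5,0.055,0.02,0.006,0],[-2.9,4.4,-22.9,0.069,0.025,0.008,0],[-3.7,5.7,-27.4,0.082,0.03,0.009,0],[-4.4,7,-31.8,0.094,0.036,0.011,0],[-5.2,8.4,-36.2,0.107,0.041,0.013,0],[-5.9,9.9,-40.6,0.119,0.046,0.015,0],[-6.6,11.5,-44.9,0.131,0.051,0.017,0],[-7.4,13.2,-49.2,0.142,0.056,0.019,0],[-8.2,14.9,-53.5,0.153,0.061,0.021,0],[-8.9,16.7,-57.7,0.164,0.067,0.022,0],[-9.7,18.5,-61.9,0.175,0.072,0.024,0],[-10.4,20.4,-66.1,0.185,0.077,0.026,0],[-10,22.3,-70.3,0.194,0.077,0.028,0],[-9.6,24.2,-74.5,0.203,0.077,0.029,0],[-9.1,26.2,-78.6,0.212,0.077,0.03,0],[-8.7,28.2,-82.7,0.22,0.077,0.031,0],[-8.3,30.1,-86.8,0.227,0.077,0.032,0]]

```text
time: 7.75
ee_pos: [0.4759, 0.2343, 0.3035]
tcp_rot: [179.9, 79.6, 97.4]
wrist_force: [0.3, -4.8, -2.3]
opening: 0.017
```

Run:
```python
from h import *
from workcell import get_obs,cams
o=get_obs(); print(o["time"],o["wrist_force"],o["torque"],o["opening"])
print(rowT(tool_for(.0969,.042),o).round(4))
for n in("side","top"):
    c=cams.camera(n); x=c["pixels"]; crop=x[140:270,200:380] if n=="side" else x[120:280,120:380]
    f=4.2 if n=="side" else 3
    cv2.imwrite(f"pics/{n}5.png",cv2.cvtColor(cv2.resize(crop,None,fx=f,fy=f,interpolation=cv2.INTER_CUBIC),cv2.COLOR_RGB2BGR))
    # project expected
    T=toolT(o["ee_pos"],o["tcp_rot"])@np.linalg.inv(T0)@B0
    P=np.array([(T@[a,0,.005,1])[:3] for a in(0,.0969,.1273,.1576,.188)]+[[*PINT,PIN[2]+.0125]])
    print(P.round(4).tolist()); off=[200,140] if n=="side" else [120,120]; print(((proj(c,P)-off+.5)*f).round(1).tolist())
```

```text
7.75 [ 0.31496831 -4.7785303  -2.2737722 ] [-1.26101539 -0.05884691 -0.14012936] 0.01701755240531333
[-0.5327  0.026   0.2625 -0.0008  0.0006  0.0007]
[[0.5056, 0.0074, 0.2606], [0.4933, 0.1019, 0.278], [0.4894, 0.1315, 0.2835], [0.4855, 0.1611, 0.2889], [0.4817, 0.1908, 0.2944], [0.4933, 0.1025, 0.2685]]
[[386.7, 252.0], [257.8, 345.4], [212.8, 378.0], [165.4, 412.4], [115.0, 448.9], [256.3, 361.0]]
[[0.5056, 0.0074, 0.2606], [0.4933, 0.1019, 0.278], [0.4894, 0.1315, 0.2835], [0.4855, 0.1611, 0.2889], [0.4817, 0.1908, 0.2944], [0.4933, 0.1025, 0.2685]]
[[380.6, 342.2], [205.8, 365.4], [149.0, 372.9], [91.4, 380.5], [32.6, 388.3], [206.6, 364.5]]
```

View pics/side5.png

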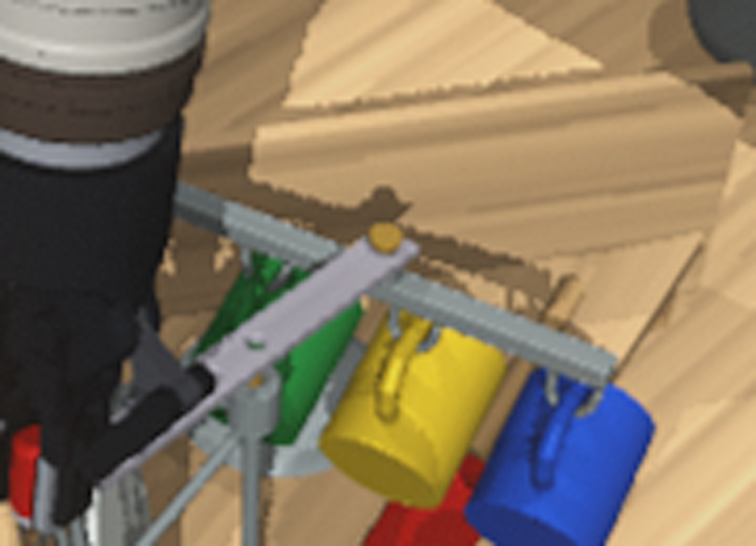

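View pics/top5.png

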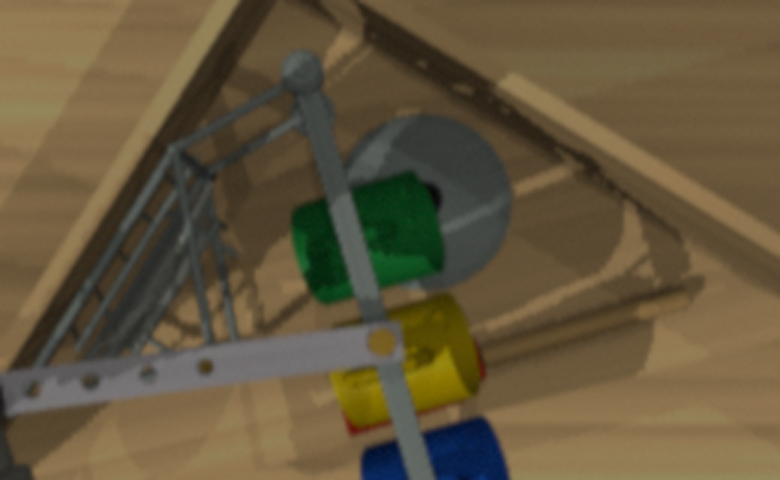

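```bash
cat > show.py <<'E'
import sys
from h import *
from workcell import get_obs,cams
o=get_obs(); print(o["time"],"F",o["wrist_force"].round(2),"M",o["torque"].round(3),o["opening"].round(4))
T=toolT(o["ee_pos"],o["tcp_rot"])@np.linalg.inv(T0)@B0
h=(T@[.0969,0,0,1])[:3]; k=(T@[.233,0,0,1])[:3]; print("h1-pin mm (at bracket-level)",((h-[*PINT,PIN[2]])*1e3).round(2),"knob lift",(k[2]-PIN[2]).round(4)*1e3)
for l in map(float,sys.argv[1:]): print(l,rowT(tool_for(.0969,l/1e3),o).round(4).tolist())
E
python3 show.py 42 38 35 33 31.5
```

```text
Traceback (most recent call last):
  File "show.py", line 4, in <module>
    o=get_obs(); print(o["time"],"F",o["wrist_force"].round(2),"M",o["torque"].round(3),o["opening"].round(4))
                                                                                        ^^^^^^^^^^^^^^^^^^
AttributeError: 'float' object has no attribute 'round'
```

```bash
sed -i 's/o\["opening"\].round(4)/round(o["opening"],4)/' show.py; python3 show.py 42 38 35 33 31.5
```

```text
7.85 F [ 0.61 -4.57 -1.66] M [-1.018 -0.056 -0.065] 0.0166
h1-pin mm (at bracket-level) [-0.1   0.62 17.06] knob lift 41.6
42.0 [-0.5458, 0.0468, 0.5433, 0.0002, 0.0002, 0.0007]
38.0 [3.4608, -0.0154, 0.756, -0.0002, -0.0172, 0.0006]
35.0 [6.462, -0.0585, 0.9426, -0.0006, -0.0302, 0.0005]
33.0 [8.461, -0.0854, 1.08, -0.0008, -0.0389, 0.0005]
31.5 [9.9594, -0.1047, 1.1897, -0.0009, -0.0454, 0.0005]
```

Request:
apply_moves:
  rows:
    - [[2,0,0.6,0,-0.009,0,0],[3.5,0,0.8,0,-0.017,0,0],[5,0,0.9,0,-0.024,0,0],[6.5,-0.1,0.9,0,-0.03,0,0],[7.5,-0.1,1,0,-0.035,0,0],[8.5,-0.1,1.1,0,-0.039,0,0],[8.5,-0.1,1.1,0,-0.039,0,0]]

```text
time: 8.55
ee_pos: [0.4756, 0.2351, 0.2949]
tcp_rot: [179.9, 81.9, 97.5]
wrist_force: [0.0, -3.9, -1.4]
opening: 0.0169
```

```bash
python3 show.py 33 31 30 29 28 26
python3 - <<'E'
from h import *
from workcell import get_obs,cams
for n in("side","top"):
    c=cams.camera(n); x=c["pixels"]; crop=x[200:250,220:300] if n=="side" else x[210:270,130:230]
    f=8
    cv2.imwrite(f"pics/{n}6.png",cv2.cvtColor(cv2.resize(crop,None,fx=f,fy=f,interpolation=cv2.INTER_CUBIC),cv2.COLOR_RGB2BGR))
E
```

```text
8.55 F [ 0.04 -3.93 -1.39] M [-1.116 -0.046 -0.074] 0.0169
h1-pin mm (at bracket-level) [-0.19  0.02 13.57] knob lift 32.800000000000004
33.0 [-0.2027, 0.0859, 0.0213, -0.0007, 0.0003, 0.0008]
31.0 [1.7992, 0.061, 0.0904, -0.0009, -0.0084, 0.0007]
30.0 [2.7998, 0.049, 0.1288, -0.001, -0.0127, 0.0007]
29.0 [3.8001, 0.0374, 0.1698, -0.0011, -0.017, 0.0007]
28.0 [4.8002, 0.0262, 0.2133, -0.0011, -0.0213, 0.0007]
26.0 [6.7996, 0.0048, 0.308, -0.0013, -0.03, 0.0006]
```

View pics/side6.png

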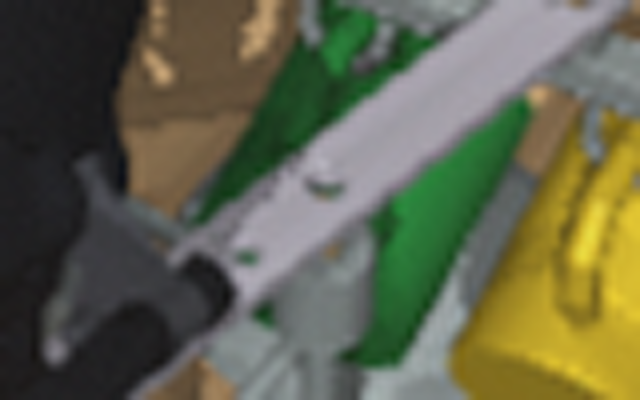

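View pics/top6.png

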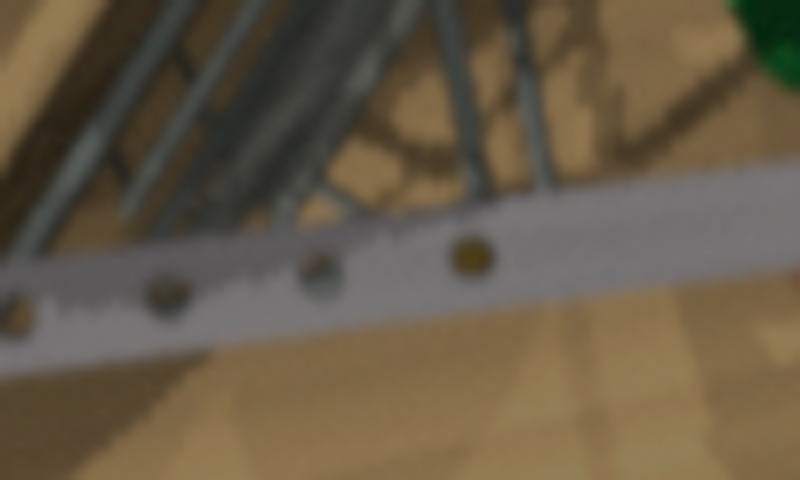

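Request:
apply_moves:
  rows:
    - [[0.9,0.1,0,0,-0.004,0,0],[1.8,0.1,0.1,0,-0.008,0,0],[2.3,0.1,0.1,0,-0.01,0,0],[2.8,0.1,0.1,0,-0.013,0,0],[2.8,0.1,0.1,0,-0.013,0,0]]

```text
time: 9.15
ee_pos: [0.4757, 0.2354, 0.2921]
tcp_rot: [179.9, 82.6, 97.5]
wrist_force: [0.3, -4.4, -1.3]
opening: 0.017
```

```bash
python3 show.py 30 29 28 27 26
```

```text
9.15 F [ 0.28 -4.44 -1.34] M [-1.072 -0.104 -0.06 ] 0.017
h1-pin mm (at bracket-level) [-5.000e-02  1.000e-02  1.258e+01] knob lift 30.099999999999998
30.0 [0.0611, -0.077, 0.0283, -0.0009, 0.0003, 0.0007]
29.0 [1.0619, -0.0887, 0.0563, -0.001, -0.004, 0.0006]
28.0 [2.0625, -0.1, 0.0869, -0.0011, -0.0084, 0.0006]
27.0 [3.0628, -0.1109, 0.12, -0.0012, -0.0127, 0.0006]
26.0 [4.0629, -0.1214, 0.1556, -0.0013, -0.017, 0.0006]
```

Request:
apply_moves:
  rows:
    - [[0.5,-0.1,0,0,-0.002,0,0],[1,-0.1,0.1,0,-0.004,0,0],[1,-0.1,0.1,0,-0.004,0,0]]

```text
time: 9.45
ee_pos: [0.4756, 0.2354, 0.2911]
tcp_rot: [179.9, 82.9, 97.5]
wrist_force: [0.4, -4.4, -1.1]
opening: 0.0169
```

Request:
apply_moves:
  rows:
    - [[0.5,0,0,0,-0.002,0,0],[1,0,0,0,-0.004,0,0],[1,0,0,0,-0.004,0,0]]

```text
time: 9.75
ee_pos: [0.4755, 0.2355, 0.29]
tcp_rot: [179.9, 83.1, 97.6]
wrist_force: [0.5, -3.5, -1.2]
opening: 0.017
```

```bash
python3 show.py 28 27 26 25 24
```

```text
9.75 F [ 0.47 -3.46 -1.2 ] M [-1.047 -0.103 -0.046] 0.017
h1-pin mm (at bracket-level) [-1.800e-01 -1.000e-02  1.154e+01] knob lift 27.900000000000002
28.0 [-0.0921, 0.0373, -0.0001, -0.001, -0.0001, 0.0008]
27.0 [0.9085, 0.0266, 0.0247, -0.0011, -0.0044, 0.0008]
26.0 [1.9089, 0.0162, 0.0521, -0.0012, -0.0087, 0.0008]
25.0 [2.9091, 0.0061, 0.0821, -0.0013, -0.0131, 0.0007]
24.0 [3.9091, -0.0035, 0.1146, -0.0013, -0.0174, 0.0007]
```

Request:
apply_moves:
  rows:
    - [[0.5,0,0,0,-0.002,0,0],[1,0,0,0,-0.004,0,0],[1,0,0,0,-0.004,0,0]]

```text
time: 10.05
ee_pos: [0.4755, 0.2357, 0.2889]
tcp_rot: [-180.0, 83.3, 97.6]
wrist_force: [0.4, -4.6, -1.0]
opening: 0.0169
```

Request:
apply_moves:
  rows:
    - [[0.5,0,0,0,-0.002,0,0],[1,0,0,0,-0.004,0,0],[1,0,0,0,-0.004,0,0]]

```text
time: 10.35
ee_pos: [0.4755, 0.2358, 0.2878]
tcp_rot: [-180.0, 83.6, 97.7]
wrist_force: [0.7, -4.5, -1.1]
opening: 0.0168
```

```bash
python3 show.py 26 25 24 22
```

```text
10.35 F [ 0.69 -4.5  -1.14] M [-1.087 -0.037 -0.039] 0.0168
h1-pin mm (at bracket-level) [-0.21  0.08 10.5 ] knob lift 25.7
26.0 [-0.2711, 0.0478, 0.0692, -0.0011, -0.0004, 0.001]
25.0 [0.7293, 0.0379, 0.0908, -0.0012, -0.0047, 0.001]
24.0 [1.7295, 0.0285, 0.115, -0.0012, -0.009, 0.0009]
22.0 [3.7295, 0.0107, 0.1709, -0.0014, -0.0177, 0.0009]
```

Request:
apply_moves:
  rows:
    - [[0.7,0,0.1,0,-0.004,-0.001,0],[1.2,0,0.1,0,-0.007,0,0],[1.7,0,0.1,-0.001,-0.009,0.001,0],[1.7,0,0.1,-0.001,-0.009,0.001,0]]

```text
time: 10.75
ee_pos: [0.4754, 0.2359, 0.2861]
tcp_rot: [179.5, 84.1, 97.1]
wrist_force: [-0.9, -4.8, -0.9]
opening: 0.0166
```

Request:
apply_moves:
  rows:
    - [[0.7,0,0,0,-0.004,0,0],[1.4,0,0,0,-0.007,0,0],[2,0,0.1,0,-0.009,0,0],[2,0,0.1,0,-0.009,0,0]]

```text
time: 11.15
ee_pos: [0.4753, 0.2361, 0.2839]
tcp_rot: [179.5, 84.6, 97.2]
wrist_force: [-0.1, -4.3, -1.0]
opening: 0.0167
```

```bash
python3 show.py 22 20 18 16 14;  python3 - <<'E'
from h import *
from workcell import get_obs,cams
for n in("side","top"):
    c=cams.camera(n); x=c["pixels"]; crop=x[200:250,220:300] if n=="side" else x[210:270,130:230]
    f=8
    cv2.imwrite(f"pics/{n}7.png",cv2.cvtColor(cv2.resize(crop,None,fx=f,fy=f,interpolation=cv2.INTER_CUBIC),cv2.COLOR_RGB2BGR))
E
```

```text
11.15 F [-0.05 -4.29 -1.02] M [-0.916 -0.055 -0.06 ] 0.0167
h1-pin mm (at bracket-level) [-0.1   0.03  9.04] knob lift 21.8
22.0 [-0.1911, 0.0754, 0.0414, -0.0001, 0.0006, 0.0001]
20.0 [1.809, 0.0575, 0.0709, -0.0003, -0.008, 0.0001]
18.0 [3.8087, 0.0412, 0.1106, -0.0004, -0.0166, 0.0001]
16.0 [5.8078, 0.0263, 0.1603, -0.0005, -0.0252, 0.0001]
14.0 [7.8065, 0.013, 0.2202, -0.0006, -0.0338, 0.0]
```

View pics/side7.png

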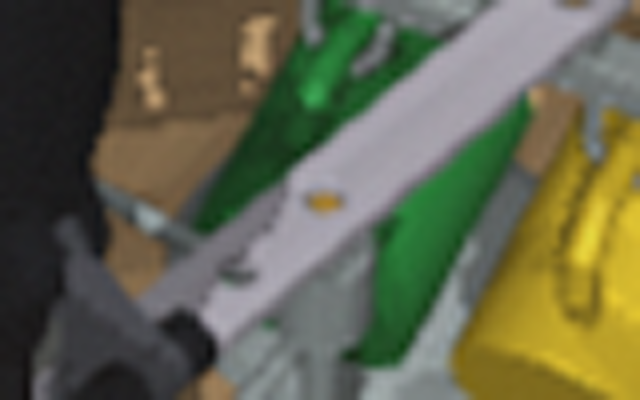

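View pics/top7.png

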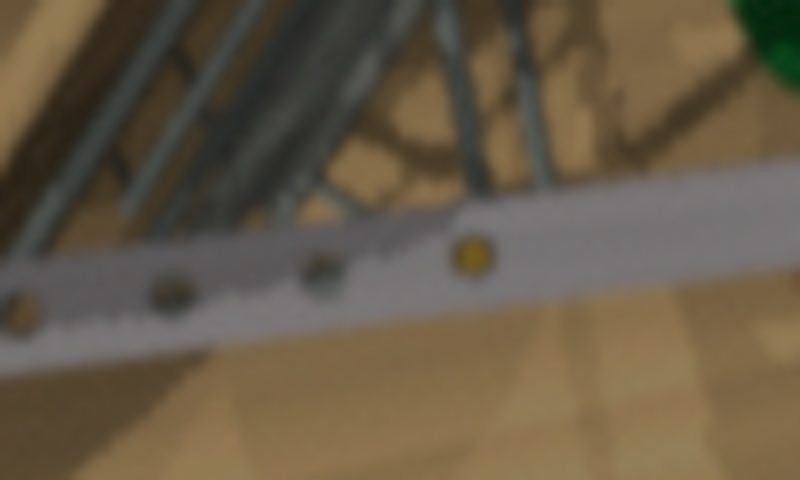

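Hole_1 is going over the pin: brass fills the hole at (473,256) in the top crop and (323,201) in the side crop. I'll keep lowering.

Request:
apply_moves:
  rows:
    - [[1,0,0,0,-0.004,0,0],[1.8,0,0.1,0,-0.008,0,0],[2.8,0,0.1,0,-0.012,0,0],[3.8,0,0.1,0,-0.017,0,0],[3.8,0,0.1,0,-0.017,0,0]]

```text
time: 11.75
ee_pos: [0.4753, 0.2364, 0.28]
tcp_rot: [179.6, 85.6, 97.3]
wrist_force: [-0.3, -3.9, -0.0]
opening: 0.017
```

```bash
python3 show.py 18 16 14 12 10
```

```text
11.75 F [-0.26 -3.91 -0.03] M [-0.873 -0.048 -0.039] 0.017
h1-pin mm (at bracket-level) [-0.14  0.04  7.45] knob lift 17.9
18.0 [-0.1212, 0.0982, 0.057, -0.0002, 0.0006, 0.0003]
16.0 [1.8785, 0.0839, 0.0723, -0.0003, -0.008, 0.0003]
14.0 [3.878, 0.0711, 0.0977, -0.0004, -0.0166, 0.0003]
12.0 [5.8771, 0.0598, 0.1332, -0.0005, -0.0252, 0.0003]
10.0 [7.8758, 0.0501, 0.1788, -0.0006, -0.0338, 0.0003]
```

Request:
apply_moves:
  rows:
    - [[1,0,0,0,-0.004,0,0],[1.9,0.1,0.1,0,-0.008,0,0],[1.9,0.1,0.1,0,-0.008,0,0]]

```text
time: 12.05
ee_pos: [0.4753, 0.2365, 0.278]
tcp_rot: [179.7, 86.1, 97.4]
wrist_force: [-0.4, -3.2, -0.8]
opening: 0.0168
```

Request:
apply_moves:
  rows:
    - [[1,0,0,0,-0.004,0,0],[2,0,0,0,-0.009,0,0],[2,0,0,0,-0.009,0,0]]

```text
time: 12.35
ee_pos: [0.4753, 0.2367, 0.2758]
tcp_rot: [179.8, 86.6, 97.5]
wrist_force: [-0.0, -3.0, -1.2]
opening: 0.0167
```

```bash
python3 show.py 14 12 10 8
```

```text
12.35 F [-0.04 -3.01 -1.2 ] M [-0.97   0.007 -0.06 ] 0.0167
h1-pin mm (at bracket-level) [-0.07  0.03  5.59] knob lift 13.6
14.0 [-0.3775, 0.0232, 0.0298, -0.0003, 0.0011, 0.0007]
12.0 [1.6219, 0.0127, 0.0299, -0.0004, -0.0075, 0.0006]
10.0 [3.6212, 0.0037, 0.0401, -0.0005, -0.0161, 0.0006]
8.0 [5.6203, -0.0038, 0.0603, -0.0005, -0.0247, 0.0006]
```

Request:
apply_moves:
  rows:
    - [[1,0,0,0,-0.004,0,0],[2,0,0,0,-0.009,0,0],[3,0,0,0,-0.013,0,0],[3.6,0,0,0,-0.016,0,0],[3.6,0,0,0,-0.016,0,0]]

```text
time: 12.85
ee_pos: [0.4752, 0.2369, 0.272]
tcp_rot: [-179.9, 87.5, 97.8]
wrist_force: [0.4, -3.7, -1.4]
opening: 0.0172
```

```bash
python3 show.py 10 8 6 4 2
```

```text
12.85 F [ 0.38 -3.66 -1.4 ] M [-0.919 -0.066 -0.08 ] 0.0172
h1-pin mm (at bracket-level) [-0.1   0.05  4.04] knob lift 9.799999999999999
10.0 [-0.1545, 0.0518, 0.0639, -0.0003, 0.0002, 0.0009]
8.0 [1.8447, 0.0449, 0.0515, -0.0003, -0.0084, 0.0009]
6.0 [3.8439, 0.0396, 0.0491, -0.0004, -0.017, 0.0009]
4.0 [5.8432, 0.0358, 0.0568, -0.0004, -0.0255, 0.0009]
2.0 [7.8424, 0.0336, 0.0745, -0.0004, -0.0341, 0.0008]
```

Request:
apply_moves:
  rows:
    - [[1,0,0,0,-0.004,0,0],[2,0,0,0,-0.008,0,0],[3,0,0,0,-0.013,0,0],[3.8,0,0,0,-0.017,0,0],[3.8,0,0,0,-0.017,0,0]]

```text
time: 13.35
ee_pos: [0.4751, 0.2371, 0.268]
tcp_rot: [-179.4, 88.5, 98.3]
wrist_force: [0.5, -5.4, -1.2]
opening: 0.017
```

Request:
apply_moves:
  rows:
    - [[1,0,0,0,-0.004,0,0],[2,0,0,0,-0.009,0,0],[2,0,0,0,-0.009,0,0]]

```text
time: 13.65
ee_pos: [0.4751, 0.2372, 0.2658]
tcp_rot: [-178.3, 89.1, 99.4]
wrist_force: [0.7, -4.0, -1.7]
opening: 0.0167
```

```bash
python3 show.py 4 3 2 1 0
```

```text
13.65 F [ 0.66 -3.98 -1.71] M [-0.924 -0.051 -0.045] 0.0167
h1-pin mm (at bracket-level) [-0.14  0.07  1.5 ] knob lift 3.7
4.0 [-0.3196, 0.0984, 0.0932, -0.0002, 0.0012, 0.0013]
3.0 [0.6799, 0.0975, 0.0741, -0.0002, -0.0031, 0.0013]
2.0 [1.6794, 0.0971, 0.0575, -0.0002, -0.0074, 0.0013]
1.0 [2.679, 0.097, 0.0434, -0.0002, -0.0117, 0.0013]
0.0 [3.6787, 0.0973, 0.0319, -0.0002, -0.016, 0.0013]
```

Request:
apply_moves:
  rows:
    - [[0.8,0.1,0.1,0,-0.004,0,0],[1.7,0.1,0.1,0,-0.008,0,0],[1.7,0.1,0.1,0,-0.008,0,0]]

```text
time: 13.95
ee_pos: [0.4751, 0.2372, 0.2639]
tcp_rot: [-174.1, 89.6, 103.6]
wrist_force: [0.2, -4.6, -0.5]
opening: 0.0169
```

Request:
apply_moves:
  rows:
    - [[0.5,0,0,0,-0.002,0,0],[1,0,0,0,-0.004,0,0],[1,0,0,0,-0.004,0,0]]

```text
time: 14.25
ee_pos: [0.4751, 0.2372, 0.2628]
tcp_rot: [-167.1, 89.8, 110.6]
wrist_force: [0.7, -3.9, -1.2]
opening: 0.017
```

```bash
python3 show.py 1 0.5 0 -0.5
```

```text
14.25 F [ 0.72 -3.9  -1.2 ] M [-0.901 -0.037 -0.069] 0.017
h1-pin mm (at bracket-level) [-0.08 -0.02  0.22] knob lift 0.7
1.0 [-0.2988, 0.0657, -0.0006, -0.0001, 0.0007, 0.0016]
0.5 [0.2009, 0.066, -0.0129, -0.0001, -0.0014, 0.0016]
0.0 [0.7006, 0.0664, -0.0246, -0.0001, -0.0036, 0.0016]
-0.5 [1.2004, 0.0669, -0.0357, -0.0001, -0.0057, 0.0016]
```

Request:
apply_moves:
  rows:
    - [[0.3,0,0,0,-0.001,0,0],[0.5,0,0,0,-0.003,0,0],[0.5,0,0,0,-0.003,0,0],[0.5,0,0,0,-0.003,0,0]]

```text
time: 14.65
ee_pos: [0.4751, 0.2372, 0.2623]
tcp_rot: [-121.4, 89.9, 156.3]
wrist_force: [0.7, -3.4, -1.5]
opening: 0.017
```

```bash
python3 show.py 0
python3 - <<'E'
from h import *
from workcell import get_obs,cams
o=get_obs();T=toolT(o["ee_pos"],o["tcp_rot"])@np.linalg.inv(T0)@B0
for n in("side","top"):
    c=cams.camera(n); x=c["pixels"]; crop=x[200:250,220:300] if n=="side" else x[210:270,130:230]
    f=8
    cv2.imwrite(f"pics/{n}8.png",cv2.cvtColor(cv2.resize(crop,None,fx=f,fy=f,interpolation=cv2.INTER_CUBIC),cv2.COLOR_RGB2BGR))
E
```

```text
14.65 F [ 0.67 -3.42 -1.48] M [-0.86  -0.071 -0.076] 0.017
h1-pin mm (at bracket-level) [-0.11 -0.07  0.11] knob lift 0.2
0.0 [0.178, 0.0947, -0.0559, -0.0001, -0.0005, 0.0017]
```

View pics/side8.png

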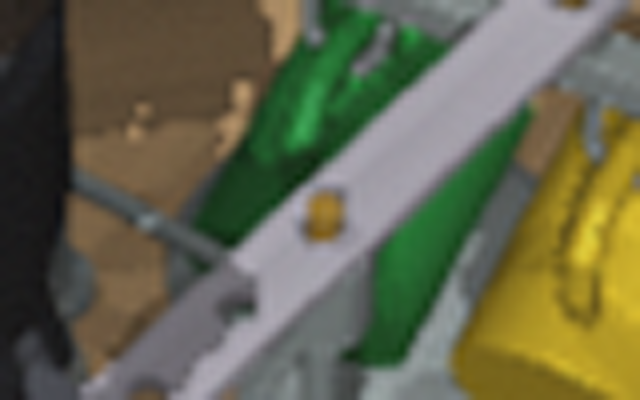

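Request:
apply_moves:
  rows:
    - [[0.2,0.1,0.2,0,0,0,0],[0.3,0.1,0.5,0,0,0,0],[0.3,0.1,0.5,0,0,0,0]]

```text
time: 15.05
ee_pos: [0.4752, 0.2369, 0.2621]
tcp_rot: [-144.6, 89.9, 133.2]
wrist_force: [0.1, -1.8, -1.2]
opening: 0.0171
```

```bash
python3 show.py 0
```

```text
15.05 F [ 0.14 -1.82 -1.17] M [-0.464  0.05  -0.133] 0.0171
h1-pin mm (at bracket-level) [ 0.06 -0.32 -0.21] knob lift -0.1
0.0 [-0.0595, -0.013, -0.3263, 0.0001, -0.0011, 0.0016]
```

Request:
apply_moves:
  rows:
    - [[0.2,0,0.2,0,0,0,0],[0.4,0,0.3,0,0,0,0],[0.4,0,0.3,0,0,0,0]]

```text
time: 15.35
ee_pos: [0.4752, 0.2368, 0.2618]
tcp_rot: [-159.0, 89.9, 118.7]
wrist_force: [0.1, -0.7, 0.9]
opening: 0.0169
```

```bash
python3 show.py 0
```

```text
15.35 F [ 0.08 -0.7   0.89] M [-0.225  0.216 -0.112] 0.0169
h1-pin mm (at bracket-level) [ 0.07 -0.38 -0.54] knob lift -0.3
0.0 [-0.3196, 0.0081, -0.3979, 0.0002, -0.0016, 0.0014]
```

Light seat contact (Fz from -1.2 to +0.9 N), and the pin now carries the spring load. Opening the gripper.

Request:
apply_moves:
  rows:
    - [[0,0,0,0,0,0,0.22],[0,0,0,0,0,0,0.25],[0,0,0,0,0,0,0.3],[0,0,0,0,0,0,0.35],[0,0,0,0,0,0,0.35]]

```text
time: 15.85
ee_pos: [0.4753, 0.2369, 0.2618]
tcp_rot: [-160.7, 89.9, 117.0]
wrist_force: [-0.6, -0.3, 0.5]
opening: 0.0297
```

Run:
```python
from h import *
from workcell import get_obs,cams
o=get_obs(); print(o["wrist_force"],o["torque"],o["opening"])
for n in("side","top"):
    c=cams.camera(n); x=c["pixels"]; crop=x[190:280,180:300] if n=="side" else x[210:270,130:230]
    f=6
    cv2.imwrite(f"pics/{n}9.png",cv2.cvtColor(cv2.resize(crop,None,fx=f,fy=f,interpolation=cv2.INTER_CUBIC),cv2.COLOR_RGB2BGR))
```

```text
[-0.6016536  -0.27809318  0.52982125] [-0.00876079  0.03868169 -0.03079696] 0.029656191537812782
```

View pics/side9.png

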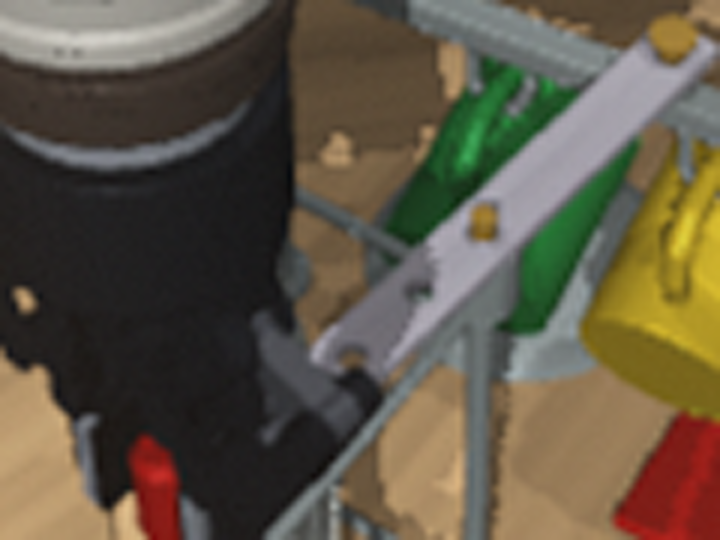

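Request:
apply_moves:
  rows:
    - [[-3,0,0,0,0,0,0.4],[-8,0,0,0,0,0,0.4],[-18,0,0,0,0,0,0.4],[-35,0,0,0,0,0,0.4],[-60,0,0,0,0,0,0.4],[-100,0,0,0,0,0,0.4],[-120,0,-40,0,0,0,0.4],[-120,0,-80,0,0,0,0.4],[-120,0,-120,0,0,0,0.4],[-120,0,-150,0,0,0,0.4],[-120,0,-150,0,0,0,0.4]]

```text
time: 17.05
ee_pos: [0.4544, 0.3886, 0.3811]
tcp_rot: [-129.8, 89.9, 148.1]
wrist_force: [0.4, -1.1, -0.1]
opening: 0.0341
```

Run:
```python
from h import *
from workcell import get_obs,cams
o=get_obs(); print(o["time"],o["wrist_force"],o["torque"],o["opening"])
for n in("side","top"):
    c=cams.camera(n); x=c["pixels"]; 
    P=cloud(c); m=red(c)
    k,l,st,ce=cv2.connectedComponentsWithStats(m.astype(np.uint8))
    for i in range(1,k):
        if st[i][4]>10: q=P[l==i]; print(n,st[i],q.max(0).round(4),np.median(q,0).round(4))
    crop=x[140:320,180:380] if n=="side" else x[90:330,60:400]
    f=3 if n=="side" else 2.3
    cv2.imwrite(f"pics/{n}10.png",cv2.cvtColor(cv2.resize(crop,None,fx=f,fy=f,interpolation=cv2.INTER_CUBIC),cv2.COLOR_RGB2BGR))
    for w in("mug_yellow_centre","mug_blue_centre","mug_green_centre","plate_centre","lid_centre","spatula_centre"): print(w,[(d["at"],d["confidence"]) for d in cams.find_in(w,c)[:1]])
```

```text
17.05 [ 0.40088087 -1.08360021 -0.05167456] [-0.05031102 -0.01687612 -0.03926294] 0.03412923728595165
side [282 248  33  39 630] [0.4991 0.0412 0.153 ] [0.4696 0.0045 0.0662]
side [202 261  11  20 184] [0.6068 0.2476 0.2992] [0.4698 0.2415 0.2892]
mug_yellow_centre [([0.4801, 0.0081, 0.1753], 0.86)]
mug_blue_centre [([0.4059, -0.0106, 0.1715], 0.72)]
mug_green_centre [([0.5636, 0.0282, 0.171], 0.73)]
plate_centre [([0.5344, 0.1533, 0.1413], 0.59)]
lid_centre [([0.5676, -0.0005, 0.0655], 0.77)]
spatula_centre [([0.4819, -0.0079, 0.0665], 0.9)]
top [ 96 249  11  10  91] [0.4814 0.2448 0.2973] [0.4737 0.236  0.2941]
top [235 257   7   8  24] [0.4522 0.0276 0.0674] [0.4421 0.0234 0.0638]
mug_yellow_centre [([0.4819, -0.0216, 0.1699], 0.69)]
mug_blue_centre [([0.4194, -0.0352, 0.1697], 0.61)]
mug_green_centre [([0.5665, 0.0086, 0.1735], 0.76)]
plate_centre [([0.5331, 0.146, 0.1584], 0.67)]
lid_centre [([0.6168, -0.0403, 0.0658], 0.72)]
spatula_centre [([0.5133, -0.1289, 0.0704], 0.59)]
```

View pics/side10.png

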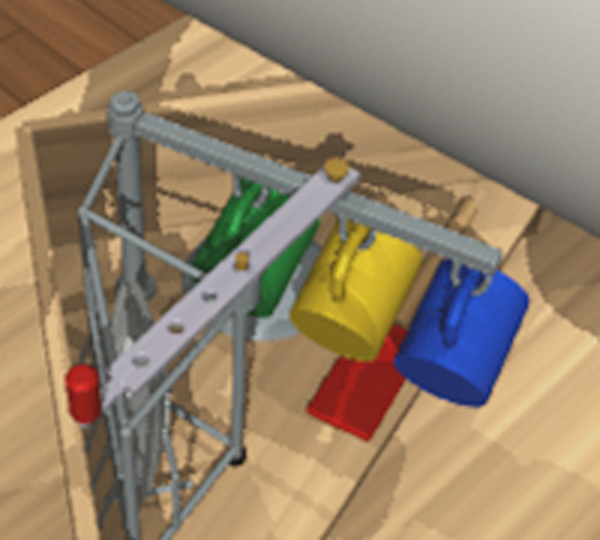

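View pics/top10.png

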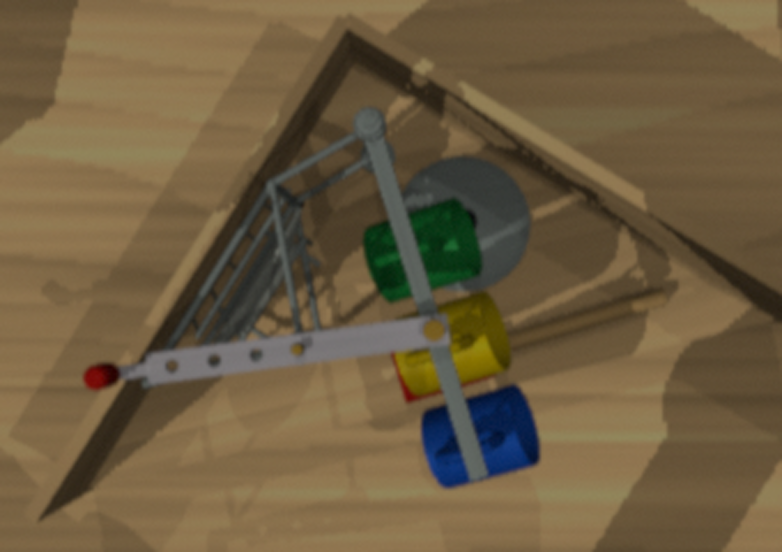

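The side view shows the pin standing through hole_1 at (241,261), with the knob free at (82,393). All three mugs hang on the hooks, and the lid, plate and spatula are unmoved. The knob top reads 0.297 to 0.299 m, the same as at the start, so the stay is level on its seat.

```bash
python3 -c "
from workcell import bot
print(bot.job_done())"
```

```text
the job is handed in; nothing more can be done
None
```

The stay now sits on the brass pin by hole_1, fully down on its seat, and the job is handed in at about 17 s of the 64 s allowed. I lifted the stay by its knob and drew the arm out with it. I then lowered hole_1 over the pin in small steps and let go only once the pin was carrying the spring load.

**Forces:** In the readings between moves, the wrist force stayed at or below about 5.5 N, mostly the spring pull. The stay touched the seat with about 2 N.

**Last checks:**
- After I backed off, both cameras showed the pin standing through hole_1 and the arm held out.
- The knob top read the same height as at the start, about 0.297 m in the top view and 0.299 m in the side view, so the stay is level.
- All three mugs were hanging, and the plate, lid and spatula looked undisturbed.

**Disagreements:**
- The network reported the middle of the visible bar for `stay_knob`, so I located the knob from its colour and a fit of the bar to both pictures.
- The network positions for the spatula and the lid differed between the two cameras, because each camera saw a different part of them. I judged those two from the pictures.

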